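Hang the cover back on the kiln's terminal box

TASK

Slide the grey cover plate with the two holes upward out of the wooden rack and hang it on the two pins of the open kiln terminal box, right way up, so that both pins come through its holes and it sits flush against the box all round. Leave the blank panel in its slot and the other things on the bench where they are.

Things in the scene. Friction and masses are not known exactly. Their poses are not given: they have to be found in the camera images.
- cover: Loose grey board, 150 mm wide (y), 130 high (z), 8 thick (x), 0.2 kg. Origin: middle of its lower edge, mid-thickness; z up to the top edge. Two 15 mm through holes along x at y = +55 and -55, z = 75 mm. Front and back alike. Stands upright, holes in the upper half, in either slot of the rack. Pinch it across its thickness at the middle of the top edge; its top 38 mm stay clear above the box.
- terminal_box: Fixed grey open box, 144 mm wide, 45 deep, its face leaning back 30 degrees from upright, roughly away from the robot. Its frame is where the seated cover's frame belongs (either way round about z): x squarely out of the face and upward, y across, z up along the face. Origin 60 mm above the bench; rim at x = -4 mm, z = 2 to 92 mm. Let go, the cover hangs about 3.5 mm lower in z.
- rack: Fixed wooden rack, base 170 x 160 x 15 mm; origin at the centre of its underside, z up. Two slots 11 mm wide run along its y at x = -40 and +40 mm between wooden ribs 150 mm long and 12 mm thick; slot floor at z = 15 mm, rib tops at z = 50 mm.
- blank: Loose blank panel of the same grey board without holes, 150 mm wide, 105 mm high, 8 mm thick, in the rack's other slot; axes and origin as for the cover. Stays where it is.
- bowl: Loose terracotta bowl, rim radius 45 mm, 45 mm high; origin at the centre of its foot.
- bottle: Loose white plastic bottle with a red cap, radius 34 mm, 190 mm high; origin at the centre of its foot.
- toolpot: Loose terracotta pot, rim radius 50 mm, 85 mm high, with wooden modelling tools standing up to 190 mm; origin at the centre of its foot.
- pin0 (a point): Tip of the brass pin at y = -55 mm, z = 75 mm of the terminal box: 8 mm diameter, standing 27 mm out of the rim plane along the box's x, the last 8 mm tapered to 3 mm.
- pin1 (a point): Tip of the brass pin at y = +55 mm, z = 75 mm of the terminal box: 8 mm diameter, standing 27 mm out of the rim plane along the box's x, the last 8 mm tapered to 3 mm.
There are look-alikes about, which are no part of the job. What is shaped like the part that bears terminal_box but blue is not meant.

How it is judged:
By the outcome, as a careful person would: the job done as asked, in the order asked, and still so for the second after the job is handed in, with the robot touching nothing.
It also fails if it takes over 48 s, if anything falls off the work surface, if the arm or the gripper's body presses on something with over 40 N, if the wrist force passes 120 N, or if a joint passes its speed limit or range.

ROBOT

A 6-joint arm with a two-finger parallel gripper is mounted at the origin on the work surface. World frame = base frame: x ahead of the robot, y to its left, z up, the work surface at z = 0. Lengths are in mm, angles in degrees, forces in N, time in s.
With the tool pointing down it reaches from about 300 to 850 mm from the base axis. Payload 4.2 kg.
Tool frame: the origin (TCP) lies between the finger pads; the fingertips stand 11 mm ahead of it and the grasp point (between the pads) lies 8 mm behind it (env.tips_ahead is the distance from the TCP to the fingertips, in mm); z points along the fingers, y is the line along which they close (so a half turn about z gives the same grasp; the last joint's range is limited). The gripper opens to 91 mm and grips with 3 to 60 N. Pads are 32 mm wide; open, the fingers measure 118 mm over their backs; the gripper's body (76 mm by 178 mm) begins 60 mm behind the grasp point.
Start: joints at [65.031, 18.312, 89.639, -0, 72.044, -1.146], TCP at [232.26, 526.024, 187.876] pointing down, gripper open.
Joint ranges: [-177.97, 177.97], [-48.28, 115.42], [12.27, 149.76], [-77.06, 257.06], [2.81, 150.46], [-146.56, 146.56]. Speed limits (degrees/s): [147.25, 147.25, 180, 180, 180, 180].

INTERFACE

Orientations are given as [roll, pitch, yaw] about the fixed x, y, z axes, in that order (R = Rz(yaw) Ry(pitch) Rx(roll)).
In Python, from workcell import env, cams gives the robot as it stands.
- The arm moves only by the tool step_arm, never from a script. Its arguments are lists of equal length, an entry for each row: "linear": the shift along the tool's x, y, z in units of 30 cm (1.0 is 30 cm), a list of three; "turn": the turn about the tool's z in units of 360 degrees (1.0 is 360 degrees). In form: {"linear": [[tx, ty, tz], ...], "turn": [turn, ...]}. A call has 1 to 20 rows; each row is the pose to reach, as a shift and turn from the pose commanded when the call began, along the tool's axes at that moment, turning the shorter way round; what a row does not reach only later rows make up. A row lasts 1/8 s, in which the tool goes at most 62.5 mm and 10.7 degrees, less where a joint would pass 70% of its speed; a pose out of reach is approached as far as the arm can. A call with a number of a shift or a turn outside -1 to 1 is refused whole. A call with a gripper value outside its range is refused whole. "fingers" is the closure, from -1 (fully open) to 1 (shut), so that 0 is half open, set as the call begins (left out, the last holds). The fingers move at their own pace and stop on an object; "force" is the grip in N (left out, the last holds). Time passes only in rows, so rows that repeat a pose let the fingers close. It gives the time, the measured TCP pose, the force, the opening and the grip force at its end, in the units of the state.
- env.state(): the state, without advancing time (a new reading comes with each control period).
- cams.grab_frame(name): name is "side" or "top"; returns a dict with "color" (480x640x3 uint8, blue, green, red), "fx", "fy", "cx", "cy" (pixels), "extrinsics" (4x4, takes a point from camera to world coordinates). Camera axes: x right, y down, z forward; pixel columns grow to the right and rows downward; lengths in mm; the calibration is good to about 2 mm. A picture is of the moment at which its call begins. There is no depth.
- env.job_done(): hands the job in; it is judged then, once.
The state is a dict: "time_s": time; "qpos": joint angles; "qvel": joint speeds; "effort": joint torques, N m; "ee_pos": TCP position; "ee_rot": TCP orientation; "force": force on the tool from outside, world axes, zero at the start; "torque": the same for the moment, N m; "gripper_width": finger opening in mm; "gripper_force": force on a finger pad.
Only numpy, scipy, OpenCV 4.12 (cv2) and the standard library are available. Lean on these libraries where they do the work, as an engineer would, in place of code of your own. Each camera call takes 0.05 s, during which the arm holds its last target. There are 200 camera calls.

## Working session

There is one attempt and no reset: what is moved stays moved. The work goes in short steps, Python scripts to look and compute and a tool call to move; the robot and the scene stay as the last step left them, time stands still between calls to the robot, and variables do not carry over. Pictures are saved under pics/ and viewed, at most 10 in all, crops included, and the job is handed in when it is done.

Besides the shell and the picture viewer there is one more tool, called after "Call:" as name(argument=value, ...), one argument or row to a line, values as JSON. step_arm: Moves the arm, as the interface text tells. Its arguments: {"type":"object","properties":{"linear":{"type":"array"},"turn":{"type":"array"},"fingers":{"type":"number"},"force":{"type":"number"}},"required":["linear","turn"]}

```bash
mkdir -p pics; ls; python3 - <<'E'
from workcell import env,cams
import cv2,numpy as np
for n in("top","side"):
    f=cams.grab_frame(n); cv2.imwrite(f"pics/{n}0.png",f["color"])
    print(n,f["fx"],f["fy"],f["cx"],f["cy"],np.round(f["extrinsics"],3).tolist())
s=env.state();print(s)
E
```

```text
pics
top 607.9755058717166 607.9755058717166 319.2147393843404 239.90364710506367 [[-0.027, -0.991, 0.128, 339.371], [-1.0, 0.027, 0.003, -6.404], [-0.007, -0.128, -0.992, 1398.534], [0.0, 0.0, 0.0, 1.0]]
side 561.4968184079526 561.4968184079526 314.6511731880599 244.40623494602423 [[0.999, -0.016, 0.041, 478.156], [-0.04, -0.729, 0.684, -860.006], [0.018, -0.685, -0.729, 1013.884], [0.0, 0.0, 0.0, 1.0]]
{'time_s': 0.1, 'qpos': array([ 6.50296041e+01,  1.83453874e+01,  8.96971332e+01, -2.48460170e-04,
        7.20461184e+01, -1.14698436e+00]), 'qvel': array([-0.00513223, -0.10764009, -0.17107099, -0.03413443,  0.01762879,
        0.05492268]), 'effort': array([ 2.15462974e-04, -4.13331020e+01, -2.32510471e+01,  7.27938535e-02,
        4.22184798e-02, -2.51895239e-05]), 'ee_pos': array([232.05749966, 525.55894792, 187.14584486]), 'ee_rot': array([-1.79911374e+02, -1.53812095e-03,  1.56176664e+02]), 'force': array([-0.70006358, -1.66043172, -0.16941661]), 'torque': array([-0.01852943,  0.02793685, -0.02838799]), 'gripper_force': 0.0, 'gripper_width': 91.23829128776117}
```

View pics/top0.png

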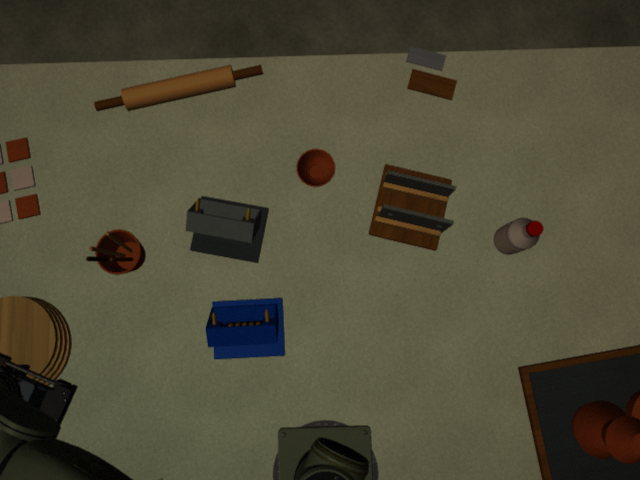

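View pics/side0.png

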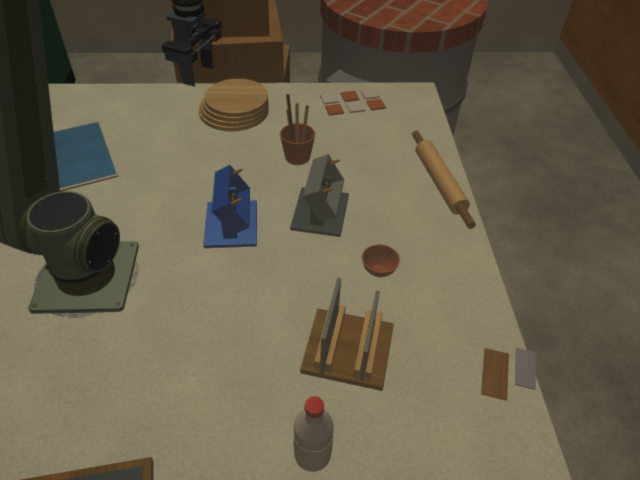

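Candidates: the grey terminal box at top (230,225) or the blue look-alike at (246,328); and for the cover, the rack plate nearer the robot at top (415,218) or the farther one at (418,183). I'll check these in one crop.

```bash
python3 - <<'E'
import cv2,numpy as np
t=cv2.imread("pics/top0.png");s=cv2.imread("pics/side0.png")
g=lambda im:np.uint8(255*(im/255.)**.6)
r=lambda im,x,y,w,h:cv2.resize(g(im[y:y+h,x:x+w]),(400,300),interpolation=cv2.INTER_CUBIC)
a=np.hstack([r(t,175,180,100,75+15)[:300],r(t,365,155,100,90+10)[:300]])
b=np.hstack([r(s,285,145,80,95)[:300],r(s,295,270,110,115)[:300]])
cv2.imwrite("pics/crop1.png",np.vstack([a,b]))
E
```

```text
(no output)
```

View pics/crop1.png

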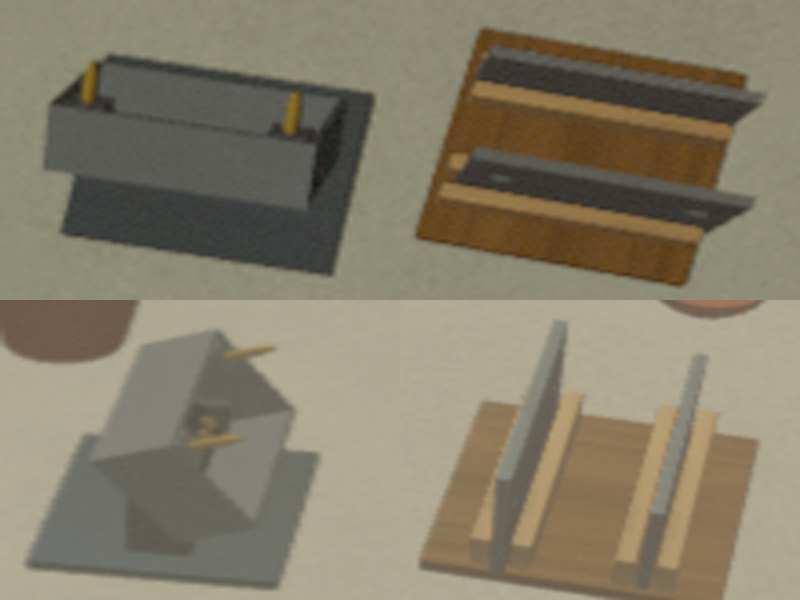

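The grey box's open face looks away from the robot (+x, upward). Its pin tips are near top (199,199) and (249,208), and side (340,160) and (333,188). The cover is the plate in the slot nearer the robot: it is taller and has light hole spots, with its top edge running from top (382,206) to (452,223).

```bash
cat > h.py <<'E'
import numpy as np,cv2
from workcell import env,cams
def ray(f,p):
    E=f["extrinsics"];d=E[:3,:3]@[(p[0]-f["cx"])/f["fx"],(p[1]-f["cy"])/f["fy"],1]
    return E[:3,3],d/np.linalg.norm(d)
def onz(f,p,z):
    o,d=ray(f,p);return o+d*(z-o[2])/d[2]
def tri(fa,pa,fb,pb):
    (a,u),(b,v)=ray(fa,pa),ray(fb,pb)
    k=np.linalg.lstsq(np.c_[u,-v],b-a,rcond=None)[0]
    p,q=a+k[0]*u,b+k[1]*v
    return (p+q)/2,np.linalg.norm(p-q)
def pix(f,P):
    E=f["extrinsics"];c=E[:3,:3].T@(np.asarray(P)-E[:3,3])
    return np.array([f["fx"]*c[0]/c[2]+f["cx"],f["fy"]*c[1]/c[2]+f["cy"]])
def blobs(f,win,lo,hi,minA=6):
    x,y,w,h=win;m=cv2.inRange(cv2.cvtColor(f["color"][y:y+h,x:x+w],cv2.COLOR_BGR2HSV),lo,hi)
    cs=cv2.findContours(m,cv2.RETR_EXTERNAL,cv2.CHAIN_APPROX_NONE)[0]
    return [c[:,0,:]+[x,y] for c in cs if len(c)>=minA]
E
python3 - <<'E'
from h import *
T,S=cams.grab_frame("top"),cams.grab_frame("side")
for n,f,w in(("T",T,(185,190,80,35)),("S",S,(300,150,55,55))):
    for c in blobs(f,w,(8,110,70),(30,255,255),4):
        print(n,len(c),"top",c[c[:,1].argmin()],"bot",c[c[:,1].argmax()],"L",c[c[:,0].argmin()],"R",c[c[:,0].argmax()])
for a,b in(((198.7,198.6),(339.6,160.2)),((249,207.6),(333,188.4))):
    print(tri(T,a,S,b))
# plate strips in top view: grey profiles at several columns
g=cv2.GaussianBlur(cv2.cvtColor(T["color"],cv2.COLOR_BGR2GRAY),(3,3),0)
for x in(395,405,418,430,442): print(x,[int(v) for v in g[165:235,x]])
for a,b in(((382.5,205.7),(337.6,278.4)),((452.5,222.7),(324,337))):
    print("cover",tri(T,a,S,b),onz(T,a,145))
E
```

```text
T 22 top [248 208] bot [247 219] L [246 216] R [248 208]
T 23 top [197 198] bot [196 209] L [196 201] R [198 198]
S 21 top [325 186] bot [323 191] L [323 190] R [332 188]
S 5 top [326 182] bot [326 184] L [326 182] R [327 184]
S 19 top [337 159] bot [330 163] L [330 161] R [338 160]
(array([599.33606772, 250.47437351, 135.70705803]), np.float64(3.2242128898389))
(array([576.58959586, 144.15967745, 135.84883288]), np.float64(2.388764369993486))
395 [80, 60, 42, 35, 35, 36, 38, 42, 47, 45, 35, 24, 20, 20, 20, 20, 20, 20, 29, 50, 68, 76, 78, 74, 58, 41, 36, 35, 35, 35, 35, 36, 36, 36, 36, 36, 36, 36, 36, 36, 37, 40, 44, 47, 45, 36, 25, 20, 20, 20, 19, 20, 21, 21, 29, 52, 71, 78, 79, 72, 55, 39, 34, 34, 34, 34, 35, 35, 34, 35]
405 [92, 92, 86, 69, 48, 37, 35, 33, 34, 40, 45, 44, 37, 27, 22, 20, 20, 19, 19, 20, 23, 36, 58, 73, 76, 73, 62, 46, 37, 34, 34, 34, 35, 35, 35, 34, 34, 34, 34, 35, 35, 35, 35, 37, 41, 45, 45, 39, 29, 22, 21, 21, 20, 20, 21, 20, 25, 40, 61, 73, 75, 70, 57, 42, 34, 31, 30, 30, 30, 31]
418 [89, 90, 90, 90, 89, 83, 66, 46, 37, 34, 33, 35, 42, 47, 45, 37, 27, 21, 19, 1
[... 343 characters left out ...]
 34, 33, 32, 32, 32, 32, 32, 32, 33, 33, 33, 33, 33, 33, 34, 37, 42, 46, 46, 40, 30, 22, 20, 20, 21, 21, 20, 20, 25, 40, 60, 70, 71, 66, 54, 41]
442 [88, 88, 88, 88, 88, 87, 86, 86, 87, 88, 88, 81, 63, 45, 38, 37, 35, 36, 41, 46, 45, 35, 25, 21, 20, 20, 20, 21, 21, 25, 40, 60, 71, 71, 65, 51, 38, 33, 33, 34, 34, 34, 35, 36, 37, 37, 37, 37, 37, 37, 37, 37, 40, 44, 47, 46, 38, 28, 21, 20, 22, 23, 22, 21, 21, 25, 37, 60, 81, 90]
cover (array([ 569.9361207 , -136.96223892,  141.75140821]), np.float64(1.1990144857699636)) [ 569.94598701 -136.58548143  145.        ]
cover (array([ 532.06465011, -280.34376925,  146.54121614]), np.float64(4.6682989161504)) [ 529.949637   -280.84163918  145.        ]
```

```bash
cat >> h.py <<'E'
from scipy.spatial.transform import Rotation as Ro
def go(x,y,z,yaw):
    s=env.state();R=Ro.from_euler('xyz',s["ee_rot"],degrees=True).as_matrix()
    d=R.T@(np.array([x,y,z])-s["ee_pos"])/300
    t=-((yaw-s["ee_rot"][2]+180)%360-180)/360
    print("linear",np.round(d,4),"turn",round(t,4))
E
python3 - <<'E'
from h import *
T=cams.grab_frame("top")
P=[onz(T,(c,r),145) for c,r in((395,207.7),(405,210.3),(418,213.4),(430,216.4),(442,219.1))]
d=P[-1]-P[0];print(np.round(P,1),np.degrees(np.arctan2(-d[0],-d[1])))
m=onz(T,(417.5,213.4),145);print(m)
go(m[0],m[1],260,75)
E
```

```text
[[ 565.  -162.5  145. ]
 [ 558.9 -183.2  145. ]
 [ 551.6 -210.   145. ]
 [ 544.5 -234.7  145. ]
 [ 538.1 -259.4  145. ]] 15.4833393950264
[ 551.59603966 -208.95253593  145.        ]
linear [-1.9632 -1.8108 -0.2404] turn 0.2255
```

Call:
step_arm(
  linear=[
    [-0.1, -0.09, -0.2],
    [-0.25, -0.23, -0.24],
    [-0.45, -0.41, -0.24],
    [-0.62, -0.57, -0.24],
    [-0.8, -0.74, -0.24],
    [-0.98, -0.9, -0.24],
    [-0.98, -0.9, -0.24],
    [-0.98, -0.9, -0.24],
  ],
  turn=[0, 0.02, 0.04, 0.07, 0.1, 0.13, 0.15, 0.15],
  fingers=-0.2,
)

```text
time_s: 1.25
ee_pos: [393.1, 157.4, 259.9]
ee_rot: [180.0, 0.0, 101.8]
force: [0.1, 0.4, -0.3]
gripper_width: 54.5
gripper_force: 0.0
```

```bash
python3 - <<'E'
from h import *
go(551.6,-209,260,74.5);print(env.state()["qpos"].round(1))
E
```

```text
linear [-1.3037e+00  2.6720e-01  5.0000e-04] turn 0.0759
[20.3  2.  99.9 -0.  78.2  8.5]
```

Call:
step_arm(
  linear=[
    [-0.2, 0.04, 0],
    [-0.4, 0.08, 0],
    [-0.6, 0.12, 0],
    [-0.8, 0.17, 0],
    [-1.0, 0.22, 0],
    [-1.0, 0.267, 0],
    [-1.0, 0.267, 0],
  ],
  turn=[0.02, 0.04, 0.06, 0.076, 0.076, 0.076, 0.076],
)

```text
time_s: 2.12
ee_pos: [534.2, -114.5, 259.1]
ee_rot: [-179.9, -0.1, 74.9]
force: [-1.2, 0.6, -0.1]
gripper_width: 55.0
gripper_force: 0.0
```

```bash
python3 - <<'E'
from h import *
go(551.6,-209,200,74.5);print(env.state()["qpos"].round(1))
E
```

```text
linear [-0.2894  0.1382  0.1966] turn 0.0012
[-13.3  13.7  85.9   0.1  80.5   1.7]
```

Call:
step_arm(
  linear=[
    [-0.15, 0.07, 0.05],
    [-0.29, 0.137, 0.12],
    [-0.29, 0.137, 0.196],
    [-0.29, 0.137, 0.196],
  ],
  turn=[0.001, 0.001, 0.001, 0.001],
)

```text
time_s: 2.62
ee_pos: [549.2, -208.4, 199.6]
ee_rot: [-179.7, -0.1, 74.6]
force: [0.2, 0.7, 0.6]
gripper_width: 54.8
gripper_force: 0.0
```

```bash
python3 - <<'E'
from h import *
f=cams.grab_frame("side");c=f["color"]
print(pix(f,env.state()["ee_pos"]))
cv2.imwrite("pics/s1.png",cv2.resize(c[150:400,220:480],(780,750))[:600])
go(551.6,-209,125,74.5)
E
```

```text
[331.43021311 287.87277633]
linear [0.0003 0.0053 0.2536] turn 0.0003
```

View pics/s1.png

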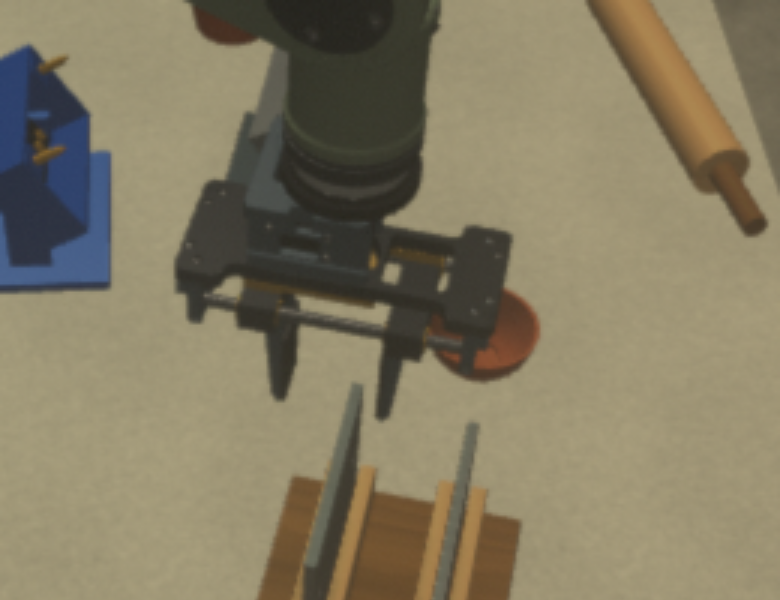

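The fingers straddle the nearer, taller plate, with the tips at crop (280,395) and (383,415) and the plate's top at (357,385). I'll descend and pinch.

Call:
step_arm(
  linear=[
    [0, 0.005, 0.1],
    [0, 0.005, 0.18],
    [0, 0.005, 0.245],
    [0, 0.005, 0.245],
    [0, 0.005, 0.245],
  ],
  turn=[0, 0, 0, 0, 0],
)

```text
time_s: 3.3
ee_pos: [553.2, -210.7, 129.4]
ee_rot: [179.8, 0.0, 74.5]
force: [0.5, -0.4, 0.1]
gripper_width: 54.8
gripper_force: 0.0
```

Call:
step_arm(
  linear=[
    [0, 0, 0],
    [0, 0, 0],
    [0, 0, 0],
    [0, 0, 0],
    [0, 0, 0],
  ],
  turn=[0, 0, 0, 0, 0],
  fingers=1,
  force=20,
)

```text
time_s: 3.92
ee_pos: [552.0, -211.2, 127.5]
ee_rot: [-180.0, -0.0, 74.5]
force: [-1.3, -0.3, -0.1]
gripper_width: 7.4
gripper_force: 0.0
```

Call:
step_arm(
  linear=[
    [0, 0, 0],
    [0, 0, 0],
    [0, 0, -0.06],
    [0, 0, -0.12],
  ],
  turn=[0, 0, 0, 0],
)

```text
time_s: 4.42
ee_pos: [551.9, -211.1, 163.7]
ee_rot: [-180.0, -0.0, 74.5]
force: [-0.1, 0.3, -0.5]
gripper_width: 0.4
gripper_force: 0.0
```

```bash
python3 - <<'E'
from h import *
f=cams.grab_frame("side");t=cams.grab_frame("top")
cv2.imwrite("pics/s2.png",np.hstack([cv2.resize(f["color"][220:400,260:440],(400,400)),cv2.resize(t["color"][130:280,340:490],(400,400))]))
cv2.imwrite("pics/full_t.png",t["color"])
E
```

```text
(no output)
```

View pics/s2.png

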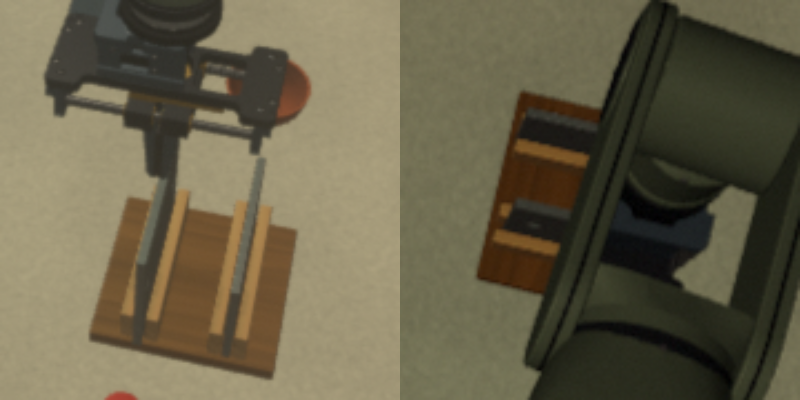

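The plate hasn't moved: its top runs from side (338,278) to (324,337). The fingers closed to 0.4 mm, so the pinch failed. I'll open, go a little deeper and watch the closing.

Call:
step_arm(
  linear=[
    [0, 0, 0],
    [0, 0, 0],
    [0, 0, 0],
    [0, 0, 0],
    [0, 0, 0.06],
    [0, 0, 0.135],
    [0, 0, 0.135],
    [0, 0, 0.135],
  ],
  turn=[0, 0, 0, 0, 0, 0, 0, 0],
  fingers=-0.4,
)

```text
time_s: 5.52
ee_pos: [552.6, -211.4, 123.7]
ee_rot: [179.9, 0.0, 74.5]
force: [-0.4, -0.2, 0.6]
gripper_width: 63.8
gripper_force: 0.0
```

Call:
step_arm(
  linear=[
    [0, 0, 0],
    [0, 0, 0],
    [0, 0, 0],
    [0, 0, 0],
    [0, 0, 0],
    [0, 0, 0],
  ],
  turn=[0, 0, 0, 0, 0, 0],
  fingers=1,
  force=30,
)

```text
time_s: 6.28
ee_pos: [552.0, -211.2, 123.0]
ee_rot: [-180.0, -0.0, 74.5]
force: [-0.1, -0.1, -0.9]
gripper_width: 6.6
gripper_force: 0.0
```

Call:
step_arm(
  linear=[
    [0, 0, 0],
  ],
  turn=[0],
)

```text
time_s: 6.4
ee_pos: [552.1, -211.2, 123.0]
ee_rot: [180.0, -0.0, 74.5]
force: [0.2, -0.1, -0.6]
gripper_width: 0.3
gripper_force: 0.0
```

Call:
step_arm(
  linear=[
    [0, 0, 0],
    [0, 0, 0],
  ],
  turn=[0, 0],
)

```text
time_s: 6.65
ee_pos: [552.0, -211.2, 123.0]
ee_rot: [-180.0, -0.0, 74.5]
force: [-0.3, 0.6, 0.2]
gripper_width: 0.8
gripper_force: 0.0
```

```bash
python3 - <<'E'
from h import *
f=cams.grab_frame("side");t=cams.grab_frame("top")
print(pix(f,[552,-211.2,112]),pix(f,[552,-211.2,145]),pix(t,[552,-211.2,112]))
cv2.imwrite("pics/s3.png",np.hstack([cv2.resize(f["color"][240:390,280:430],(400,400)),cv2.resize(t["color"][130:280,340:490],(400,400))]))
E
```

```text
[330.62270263 317.29211552] [331.29491826 307.16845228] [416.1741869  215.82424547]
```

View pics/s3.png

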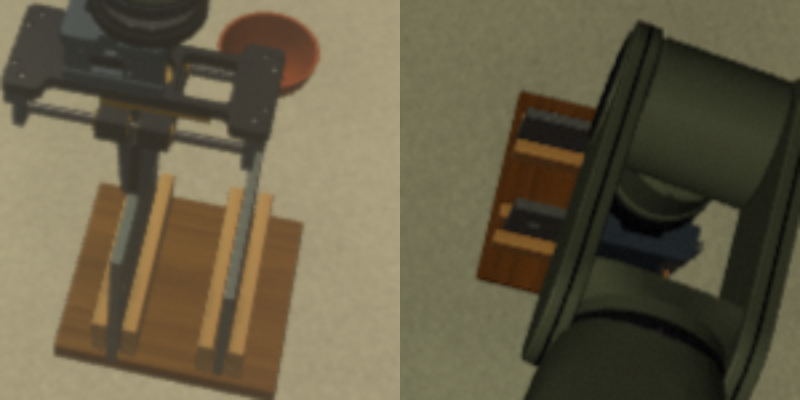

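```bash
python3 - <<'E'
from h import *
print(env.tips_ahead,[a for a in dir(env) if a[0]!='_'])
f=cams.grab_frame("side")
n=np.array([.966,-.259,0]);t=np.array([.259,.966,0])
for s in(-34,34):
  for w in(-16,0,16):
    for z in(189,199,209): print(s,w,z,pix(f,np.array([549.2,-208.4,z])+n*s+t*w).round(1))
for z in (112,120,130,140): print("now",z,[pix(f,np.array([552,-211.2,z])+n*s+t*w).round(1) for s in(-14,14) for w in(-16,16)])
E
```

```text
11.0 ['Unreachable', 'job_done', 'state', 'tips_ahead']
-34 -16 189 [311. 295.]
-34 -16 199 [311.1 291.7]
-34 -16 209 [311.2 288.2]
-34 0 189 [312.9 288.5]
-34 0 199 [313.  285.1]
-34 0 209 [313.1 281.7]
-34 16 189 [314.8 282. ]
-34 16 199 [314.9 278.7]
-34 16 209 [315.  275.2]
34 -16 189 [347.  301.9]
34 -16 199 [347.3 298.5]
34 -16 209 [347.6 295.1]
34 0 189 [348.5 295.2]
34 0 199 [348.9 291.8]
34 0 209 [349.2 288.4]
34 16 189 [350.1 288.6]
34 16 199 [350.4 285.3]
34 16 209 [350.8 281.9]
now 112 [array([321.9, 322.4]), array([325.3, 309.5]), array([336. , 325.2]), array([339.2, 312.2])]
now 120 [array([322.1, 320. ]), array([325.5, 307.1]), array([336.2, 322.8]), array([339.4, 309.8])]
now 130 [array([322.2, 317. ]), array([325.6, 304.1]), array([336.5, 319.8]), array([339.6, 306.7])]
now 140 [array([322.3, 313.9]), array([325.8, 300.9]), array([336.7, 316.7]), array([339.9, 303.6])]
```

Call:
step_arm(
  linear=[
    [0, 0, 0],
    [0, 0, 0],
    [0, 0, 0],
    [0, 0, 0],
    [0, 0, 0],
    [0, 0, 0.04],
    [0, 0, 0.08],
    [0, 0, 0.08],
  ],
  turn=[0, 0, 0, 0, 0, 0, 0, 0],
  fingers=-0.4,
)

```text
time_s: 7.8
ee_pos: [550.9, -210.7, 97.2]
ee_rot: [-179.8, -0.0, 74.5]
force: [-0.2, 0.1, 0.9]
gripper_width: 63.9
gripper_force: 0.0
```

Call:
step_arm(
  linear=[
    [0, 0, 0],
    [0, 0, 0],
    [0, 0, 0],
    [0, 0, 0],
    [0, 0, 0],
    [0, 0, 0],
    [0, 0, 0],
  ],
  turn=[0, 0, 0, 0, 0, 0, 0],
  fingers=1,
  force=20,
)

```text
time_s: 8.68
ee_pos: [552.0, -211.2, 99.1]
ee_rot: [-180.0, -0.0, 74.5]
force: [-0.6, 0.3, 0.8]
gripper_width: 7.6
gripper_force: 20.0
```

The plate is gripped now at 7.6 mm and 20 N. The real fingertips sit about 34 mm higher than reported, which the pictures also suggest. I'll regrip 6 mm deeper and then lift.

Call:
step_arm(
  linear=[
    [0, 0, 0],
    [0, 0, 0],
    [0, 0, 0.02],
    [0, 0, 0.02],
  ],
  turn=[0, 0, 0, 0],
  fingers=0.5,
)

```text
time_s: 9.18
ee_pos: [551.5, -211.0, 92.3]
ee_rot: [-179.9, -0.0, 74.5]
force: [-0.5, 0.7, 0.0]
gripper_width: 22.5
gripper_force: 0.0
```

Call:
step_arm(
  linear=[
    [0, 0, 0],
    [0, 0, 0],
    [0, 0, 0],
    [0, 0, 0],
    [0, 0, 0],
  ],
  turn=[0, 0, 0, 0, 0],
  fingers=1,
  force=25,
)

```text
time_s: 9.8
ee_pos: [552.1, -211.2, 93.1]
ee_rot: [180.0, -0.0, 74.5]
force: [-0.7, -0.3, 0.1]
gripper_width: 7.9
gripper_force: 25.0
```

Call:
step_arm(
  linear=[
    [0, 0, -0.04],
    [0, 0, -0.1],
    [0, 0, -0.2],
    [0, 0, -0.33],
    [0, 0, -0.48],
    [0, 0, -0.5],
    [0, 0, -0.5],
  ],
  turn=[0, 0, 0, 0, 0, 0, 0],
)

```text
time_s: 10.68
ee_pos: [551.5, -211.0, 242.4]
ee_rot: [-179.9, -0.0, 74.5]
force: [-0.3, 0.9, -3.3]
gripper_width: 7.8
gripper_force: 25.0
```

```bash
python3 - <<'E'
from h import *
f=cams.grab_frame("side");t=cams.grab_frame("top")
cv2.imwrite("pics/t4.png",t["color"]);cv2.imwrite("pics/s4.png",f["color"])
cv2.imwrite("pics/c4.png",np.hstack([cv2.resize(f["color"][180:360,240:420],(400,400)),cv2.resize(t["color"][100:300,320:520],(400,400))]))
E
```

```text
(no output)
```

View pics/c4.png

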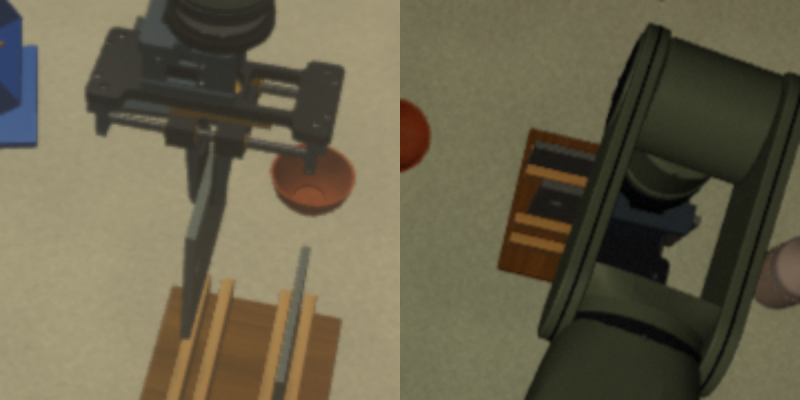

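The plate is out of the rack and hanging upright in the grip, with its near top corner at crop (192,235). The blank is still in its slot. Next I work out the box frame, with the box facing away and about -12° yaw, and the tilt-in path.

```bash
cat >> h.py <<'E'
PSI=-12.0
O=None
def setup(P0,P1):
    psi=-np.degrees(np.arctan2((P1-P0)[0],(P1-P0)[1]));p=np.radians(psi)
    u=np.array([np.cos(p),np.sin(p),0]);t=np.array([-np.sin(p),np.cos(p),0]);k=np.array([0,0,1.])
    s,c=.5,np.sqrt(.75);xb=c*u+s*k;zb=-s*u+c*k
    return psi,u,t,xb,zb,(P0+P1)/2-23*xb-75*zb
def path(b):  # tilt deg -> (h of gripper centre, TCP z)
    b=np.radians(b);Ch,Cv=-4.7,60.2
    vt=Cv+130*np.cos(b);v=Cv+101*np.cos(b)+8*np.sin(b);ht=Ch-130*np.sin(b)
    return ht+.5*((vt-v)*np.tan(b)+8/np.cos(b)),v-23
E
python3 - <<'E'
from h import *
T,S=cams.grab_frame("top"),cams.grab_frame("side")
P1,e1=tri(T,(198,198.2),S,(338.6,160));P0,e0=tri(T,(248.4,207.6),S,(332.5,188))
psi,u,t,xb,zb,o=setup(P0,P1)
print(P0,P1,e0,e1,np.linalg.norm(P1-P0),psi,o)
for b in(0,5,10,15,20,25,28):print(b,np.round(path(b),1))
g=o+45*u-2*t
go(g[0],g[1],242,90+psi)
E
```

```text
[575.99661728 145.329913   136.2356153 ] [598.53996542 251.77320176 135.77156687] 1.2933813639420573 0.08440706963885294 108.80529218928564 -11.95782909925745 [604.46819673 194.90883402  59.5516858 ]
0 [ -0.7 138.2]
5 [-10.8 138.5]
10 [-20.8 138.1]
15 [-30.7 136.8]
20 [-40.4 134.8]
25 [-49.9 132.1]
28 [-55.4 130.1]
linear [ 1.3535 -0.0411 -0.0024] turn -0.01
```

Call:
step_arm(
  linear=[
    [0.06, 0, 0],
    [0.17, 0, 0],
    [0.33, -0.01, 0],
    [0.5, -0.015, 0],
    [0.68, -0.02, 0],
    [0.84, -0.025, 0],
    [0.95, -0.03, 0],
    [1.0, -0.03, 0],
    [1.0, -0.03, 0],
  ],
  turn=[0, -0.002, -0.004, -0.006, -0.008, -0.01, -0.01, -0.01, -0.01],
)

```text
time_s: 12.0
ee_pos: [623.6, 81.0, 242.6]
ee_rot: [-180.0, 0.0, 78.1]
force: [-0.1, -0.7, -3.0]
gripper_width: 7.7
gripper_force: 25.0
```

```bash
cat >> h.py <<'E'
PSI,U,TT,XB,ZB,O=setup(np.array([576.,145.3,136.2]),np.array([598.5,251.8,135.8]))
def gob(h,l,z):
    g=O+h*U+l*TT; go(g[0],g[1],z,90+PSI)
E
python3 -c "
from h import *
gob(45,-2,242)"
```

```text
linear [0.3517 0.0095 0.0016] turn 0.0002
```

Call:
step_arm(
  linear=[
    [0.08, 0.002, 0],
    [0.18, 0.005, 0],
    [0.27, 0.009, 0],
    [0.35, 0.009, 0.05],
    [0.352, 0.009, 0.15],
    [0.352, 0.009, 0.25],
    [0.352, 0.009, 0.34],
    [0.352, 0.009, 0.347],
    [0.352, 0.009, 0.347],
    [0.352, 0.009, 0.347],
  ],
  turn=[0, 0, 0, 0, 0, 0, 0, 0, 0, 0],
)

```text
time_s: 13.25
ee_pos: [649.2, 183.3, 140.5]
ee_rot: [179.9, -0.1, 78.1]
force: [0.7, 0.2, -2.9]
gripper_width: 7.7
gripper_force: 25.0
```

```bash
python3 - <<'E'
from h import *
f=cams.grab_frame("side")
cv2.imwrite("pics/s5.png",f["color"])
cv2.imwrite("pics/c5.png",cv2.resize(f["color"][110:260,270:420],(600,600),interpolation=cv2.INTER_CUBIC))
s=env.state();p=s["ee_pos"]
print(p,s["ee_rot"])
for l in(-73,-75,-77):
  for sx in(-4,4):
    for z in(-78,52): print(l,sx,z,((pix(f,p+(l+2)*TT+sx*U+[0,0,z])-[270,110])*4).round())
gob(10,-2,138.2)
E
```

```text
[649.07385937 183.23803015 140.43196535] [ 1.79860954e+02 -7.36004608e-02  7.80537469e+01]
-73 -4 -78 [336. 436.]
-73 -4 52 [352. 272.]
-73 4 -78 [349. 438.]
-73 4 52 [366. 273.]
-75 -4 -78 [336. 439.]
-75 -4 52 [352. 274.]
-75 4 -78 [349. 440.]
-75 4 52 [366. 276.]
-77 -4 -78 [336. 441.]
-77 -4 52 [352. 276.]
-77 4 -78 [349. 443.]
-77 4 52 [366. 278.]
linear [ 0.0006 -0.1203  0.0071] turn -0.0
```

View pics/c5.png

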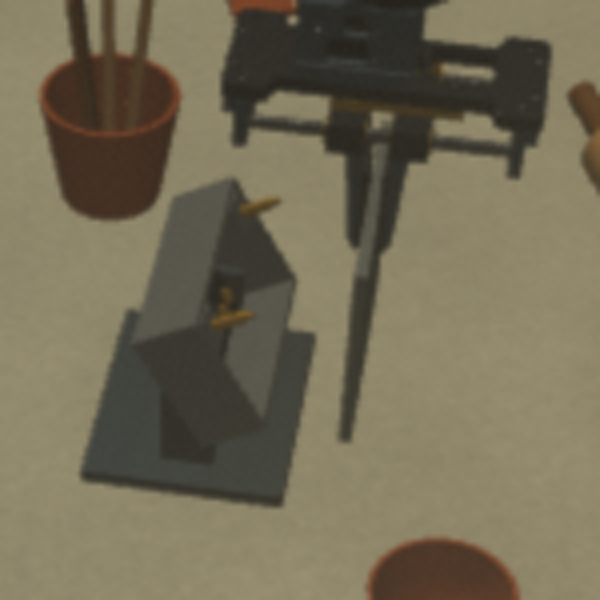

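The held plate's near end is at crop (344,441) at the bottom and (363,277) at the top. That matches my prediction to about 1 px, so the grip model holds. I'll move up to the rim.

Call:
step_arm(
  linear=[
    [0, -0.05, 0],
    [0, -0.1, 0],
    [0, -0.14, 0],
    [0, -0.14, 0],
    [0, -0.14, 0],
    [0, -0.14, 0],
  ],
  turn=[0, 0, 0, 0, 0, 0],
  force=12,
)

```text
time_s: 14.05
ee_pos: [607.5, 191.6, 138.9]
ee_rot: [180.0, -0.0, 78.0]
force: [0.1, -0.3, -1.9]
gripper_width: 8.2
gripper_force: 12.0
```

```bash
python3 - <<'E'
from h import *
s=env.state();d=s["ee_pos"]-O;print("h",d@U,"l",d@TT,"z",s["ee_pos"][2],s["force"],s["gripper_width"],s["gripper_force"])
gob(*[path(10)[0],-1.5,path(10)[1]])
E
```

```text
h 3.666071587571697 l -2.5923495763314754 z 138.8709937721456 [ 0.13619111 -0.27536869 -1.9121671 ] 8.237477526712588 11.999728828668594
linear [ 0.0036 -0.0816  0.0027] turn -0.0001
```

Call:
step_arm(
  linear=[
    [0.003, -0.015, 0.001],
    [0.003, -0.03, 0.001],
    [0.003, -0.045, 0.002],
    [0.003, -0.06, 0.002],
    [0.003, -0.07, 0.002],
    [0.003, -0.08, 0.003],
    [0.003, -0.08, 0.003],
  ],
  turn=[0, 0, 0, 0, 0, 0, 0],
)

```text
time_s: 14.92
ee_pos: [583.8, 197.6, 138.3]
ee_rot: [180.0, -0.0, 78.1]
force: [2.6, -1.9, -0.3]
gripper_width: 12.2
gripper_force: 12.5
```

```bash
python3 - <<'E'
from h import *
f=cams.grab_frame("side");cv2.imwrite("pics/s6.png",f["color"])
cv2.imwrite("pics/c6.png",cv2.resize(f["color"][120:245,280:405],(600,600),interpolation=cv2.INTER_CUBIC))
s=env.state();d=s["ee_pos"]-O;print("h",d@U,"l",d@TT,"z",s["ee_pos"][2],s["force"],s["torque"],s["gripper_width"],s["gripper_force"])
gob(path(18)[0],-1.5,path(18)[1])
E
```

```text
h -20.603519147696698 l -1.594717353164665 z 138.308061644541 [ 2.5999243  -1.29917507  0.26409802] [-0.3704446  -0.7758469  -0.01248015] 11.7831851265789 12.495110956951976
linear [ 0.0003 -0.0533  0.0086] turn -0.0
```

View pics/c6.png

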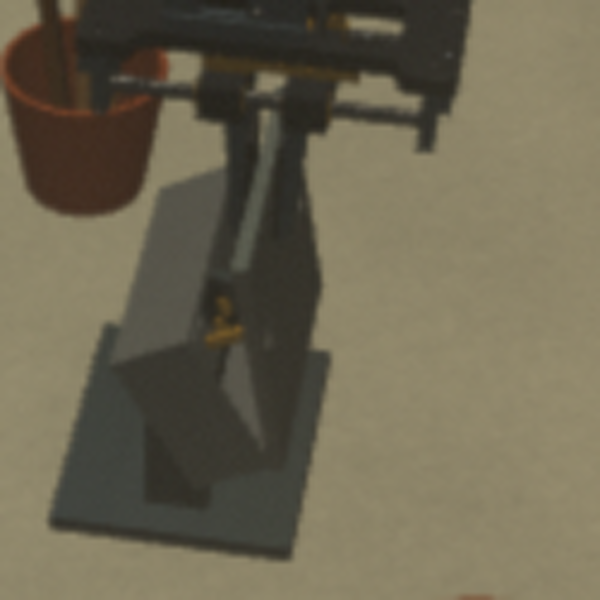

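The plate has tilted in the pads and rests on the lower rim at about crop (270,470), with the near pin visible at (225,335). I'll carry on along the arc onto the pins.

Call:
step_arm(
  linear=[
    [0, -0.013, 0.001],
    [0, -0.026, 0.003],
    [0, -0.04, 0.005],
    [0, -0.053, 0.008],
    [0, -0.053, 0.008],
    [0, -0.053, 0.008],
  ],
  turn=[0, 0, 0, 0, 0, 0],
)

```text
time_s: 15.72
ee_pos: [568.3, 200.9, 135.7]
ee_rot: [-180.0, -0.0, 78.1]
force: [2.5, -0.5, 0.2]
gripper_width: 15.0
gripper_force: 12.5
```

```bash
python3 - <<'E'
from h import *
f=cams.grab_frame("side");cv2.imwrite("pics/s7.png",f["color"])
s=env.state();d=s["ee_pos"]-O;print("h",d@U,"l",d@TT,"z",s["ee_pos"][2],s["force"],s["torque"],s["gripper_width"],s["gripper_force"])
# brass seen near expected pin tips?
for n,y in(("pin0",-55),("pin1",55)):
  p=pix(f,O+23*XB+75*ZB+y*TT);print(n,p)
for c in blobs(f,(300,150,55,55),(8,110,60),(30,255,255),3):print(len(c),c.min(0),c.max(0))
gob(path(24)[0],-1.5,path(24)[1])
E
```

```text
h -36.597819528610515 l -1.62438479543435 z 135.70806941964102 [ 2.50422773 -0.49109617  0.09538065] [-0.30954353 -0.74540027 -0.04364557] 14.79959414141338 12.536303456872702
pin0 [332.19509724 188.29661867]
pin1 [338.63623322 159.77614499]
5 [323 189] [325 191]
6 [330 188] [333 189]
6 [337 159] [339 160]
43 [300 150] [310 163]
linear [ 0.0004 -0.0381  0.01  ] turn -0.0
```

Both tips show in front of the plate: pin0 at (332,188), split from its root at (324,190), and pin1 at (338,160). They are through the holes, so I continue.

Call:
step_arm(
  linear=[
    [0, -0.012, 0.003],
    [0, -0.025, 0.006],
    [0, -0.038, 0.01],
    [0, -0.048, 0.013],
    [0, -0.048, 0.013],
  ],
  turn=[0, 0, 0, 0, 0],
)

```text
time_s: 16.4
ee_pos: [553.9, 203.9, 131.5]
ee_rot: [-180.0, 0.0, 78.1]
force: [3.6, -0.6, -2.9]
gripper_width: 17.7
gripper_force: 12.3
```

```bash
python3 - <<'E'
from h import *
f=cams.grab_frame("side");cv2.imwrite("pics/s8.png",f["color"])
s=env.state();d=s["ee_pos"]-O;print("h",d@U,"l",d@TT,"z",s["ee_pos"][2],s["force"],s["torque"],s["gripper_width"],s["gripper_force"])
for c in blobs(f,(300,150,55,55),(8,110,60),(30,255,255),3):print(len(c),c.min(0),c.max(0))
print(path(26))
E
```

```text
h -51.16952822979366 l -1.7024293687513488 z 131.56656715518983 [ 3.28875374 -0.81093008 -1.75361432] [-0.17406863 -0.88463813  0.02021367] 17.2651673967884 12.197578512132168
14 [326 187] [333 190]
12 [333 159] [338 162]
40 [300 150] [310 163]
(np.float64(-51.73669126894177), np.float64(131.48516785052848))
```

Call:
step_arm(
  linear=[
    [0, 0, 0],
    [0, 0, 0],
    [0, 0, 0],
    [0, 0, 0],
    [0, 0, 0],
    [0, 0, 0],
  ],
  turn=[0, 0, 0, 0, 0, 0],
  fingers=0.1,
)

```text
time_s: 17.2
ee_pos: [554.2, 203.8, 131.8]
ee_rot: [-180.0, -0.0, 78.1]
force: [0.4, 0.3, -0.1]
gripper_width: 40.6
gripper_force: 0.0
```

Call:
step_arm(
  linear=[
    [0, 0, -0.05],
    [0, 0, -0.12],
    [0, 0, -0.2],
    [0, 0, -0.3],
    [0, 0, -0.3],
    [0, 0, -0.3],
  ],
  turn=[0, 0, 0, 0, 0, 0],
)

```text
time_s: 17.95
ee_pos: [553.8, 203.7, 221.4]
ee_rot: [-180.0, 0.0, 78.1]
force: [-0.4, -0.8, -0.7]
gripper_width: 40.9
gripper_force: 0.0
```

```bash
python3 - <<'E'
from h import *
f=cams.grab_frame("side");cv2.imwrite("pics/s9.png",f["color"])
cv2.imwrite("pics/c9.png",cv2.resize(f["color"][130:250,285:385],(500,600),interpolation=cv2.INTER_CUBIC))
s=env.state();print(s["force"],s["gripper_width"])
for c in blobs(f,(300,150,55,55),(8,110,60),(30,255,255),3):print(len(c),c.min(0),c.max(0))
for z in(-3.5,126.5):
  for x in(-4,4): print("exp corner crop",z,x,((pix(f,O+x*XB+z*ZB-75*TT)-[285,130])*5).round(),"far",((pix(f,O+x*XB+z*ZB+75*TT)-[285,130])*5).round())
E
```

```text
[-1.66275848 -0.25232429 -0.17626233] 41.089299729518274
15 [326 188] [333 191]
13 [333 159] [338 162]
40 [300 150] [310 163]
exp corner crop -3.5 -4 [255. 448.] far [296. 252.]
exp corner crop -3.5 4 [270. 444.] far [309. 248.]
exp corner crop 126.5 -4 [127. 255.] far [179.  63.]
exp corner crop 126.5 4 [142. 251.] far [193.  58.]
```

View pics/c9.png

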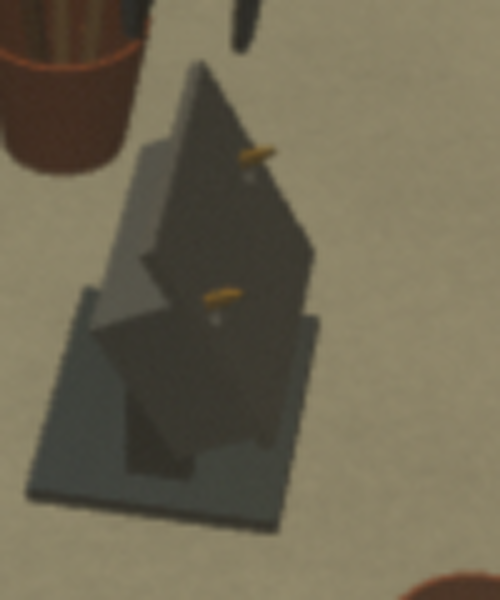

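The cover hangs with both pins through, at crop (225,297) and (257,155), and its corners are within 1–2 px of the seated prediction. I'll give the top a gentle push with the fingers closed to be sure it is flush.

Call:
step_arm(
  linear=[
    [0, 0.06, 0],
    [0, 0.12, 0],
    [0, 0.13, 0],
    [0, 0.13, 0.08],
    [0, 0.13, 0.17],
    [0, 0.13, 0.25],
    [0, 0.13, 0.27],
    [0, 0.13, 0.27],
    [0, 0.13, 0.27],
  ],
  turn=[0, 0, 0, 0, 0, 0, 0, 0, 0],
  fingers=1,
)

```text
time_s: 19.12
ee_pos: [593.1, 196.0, 141.9]
ee_rot: [179.9, -0.1, 78.1]
force: [0.1, 0.5, 0.2]
gripper_width: 0.7
gripper_force: 0.0
```

Call:
step_arm(
  linear=[
    [0, -0.03, 0],
    [0, -0.06, 0],
    [0, -0.08, 0],
    [0, -0.08, 0],
    [0, -0.08, 0],
  ],
  turn=[0, 0, 0, 0, 0],
)

```text
time_s: 19.75
ee_pos: [569.1, 200.7, 140.9]
ee_rot: [180.0, -0.0, 78.1]
force: [0.2, 0.4, 0.0]
gripper_width: 0.9
gripper_force: 0.0
```

```bash
python3 - <<'E'
from h import *
s=env.state();d=s["ee_pos"]-O;print("h",d@U,"z",s["ee_pos"][2],s["force"],s["torque"])
E
```

```text
h -35.817377072254445 z 140.8841925122986 [0.18156408 0.44514686 0.0487606 ] [-0.14717478  0.09498974  0.01215542]
```

Call:
step_arm(
  linear=[
    [0, -0.008, 0],
    [0, -0.016, 0],
    [0, -0.016, 0],
    [0, -0.016, 0],
  ],
  turn=[0, 0, 0, 0],
)

```text
time_s: 20.25
ee_pos: [564.3, 201.7, 140.8]
ee_rot: [180.0, -0.0, 78.1]
force: [0.2, -1.2, 0.7]
gripper_width: 0.7
gripper_force: 0.0
```

Call:
step_arm(
  linear=[
    [0, -0.005, 0],
    [0, -0.008, 0],
    [0, -0.008, 0],
  ],
  turn=[0, 0, 0],
)

```text
time_s: 20.62
ee_pos: [561.8, 202.2, 140.8]
ee_rot: [180.0, -0.0, 78.1]
force: [-0.0, 0.6, 0.1]
gripper_width: 0.4
gripper_force: 0.0
```

Call:
step_arm(
  linear=[
    [0, -0.004, 0],
    [0, -0.008, 0],
    [0, -0.008, 0],
  ],
  turn=[0, 0, 0],
)

```text
time_s: 21.0
ee_pos: [559.4, 202.7, 140.8]
ee_rot: [-180.0, -0.0, 78.1]
force: [-0.2, -0.3, -0.4]
gripper_width: 0.2
gripper_force: 0.0
```

Call:
step_arm(
  linear=[
    [0, -0.004, 0],
    [0, -0.007, 0],
    [0, -0.007, 0],
  ],
  turn=[0, 0, 0],
)

```text
time_s: 21.38
ee_pos: [557.4, 203.1, 140.8]
ee_rot: [180.0, -0.0, 78.1]
force: [0.1, 0.5, -0.9]
gripper_width: 0.4
gripper_force: 0.0
```

Call:
step_arm(
  linear=[
    [0, -0.004, 0],
    [0, -0.007, 0],
    [0, -0.007, 0],
  ],
  turn=[0, 0, 0],
)

```text
time_s: 21.75
ee_pos: [555.8, 203.5, 140.9]
ee_rot: [179.9, -0.0, 78.1]
force: [1.4, -0.1, 0.6]
gripper_width: 0.4
gripper_force: 0.7
```

Call:
step_arm(
  linear=[
    [0, -0.004, 0],
    [0, -0.007, 0],
    [0, -0.007, 0],
  ],
  turn=[0, 0, 0],
)

```text
time_s: 22.12
ee_pos: [553.3, 204.0, 140.8]
ee_rot: [180.0, -0.0, 78.1]
force: [1.5, -1.0, 0.9]
gripper_width: 0.4
gripper_force: 0.7
```

```bash
python3 - <<'E'
from h import *
s=env.state();d=s["ee_pos"]-O;print("h",d@U,"z",s["ee_pos"][2],s["force"],s["torque"])
f=cams.grab_frame("side");a=cv2.imread("pics/s9.png")
cv2.imwrite("pics/s10.png",f["color"])
w=(slice(170,245),slice(300,350))
print("diff rows170-245",np.abs(f["color"].astype(int)-a)[w].max(2).mean(),(np.abs(f["color"].astype(int)-a)[w].max(2)>20).sum())
E
```

```text
h -51.888699990055265 z 140.798844649118 [ 1.49200323 -1.0343021   0.90695651] [-0.14038396 -0.2677708   0.00360513]
diff rows170-245 3.4122666666666666 87
```

Call:
step_arm(
  linear=[
    [0, -0.004, 0],
    [0, -0.007, 0],
    [0, -0.007, 0],
  ],
  turn=[0, 0, 0],
)

```text
time_s: 22.55
ee_pos: [551.2, 204.4, 140.8]
ee_rot: [180.0, -0.0, 78.1]
force: [1.7, 0.3, -0.4]
gripper_width: 0.5
gripper_force: 0.8
```

Call:
step_arm(
  linear=[
    [0, -0.003, 0],
    [0, -0.005, 0],
    [0, -0.005, 0],
  ],
  turn=[0, 0, 0],
)

```text
time_s: 22.92
ee_pos: [549.8, 204.8, 140.8]
ee_rot: [180.0, -0.0, 78.1]
force: [1.6, 0.1, 0.8]
gripper_width: 0.3
gripper_force: 0.8
```

The constant 1.6 N means the cover was already flush, and I am now rocking it about the top rim. I'll back off, let it settle and check.

Call:
step_arm(
  linear=[
    [0, 0.02, 0],
    [0, 0.06, 0],
    [0, 0.13, 0],
    [0, 0.13, -0.1],
    [0, 0.13, -0.25],
    [0, 0.13, -0.3],
    [0, 0.13, -0.3],
    [0, 0.13, -0.3],
  ],
  turn=[0, 0, 0, 0, 0, 0, 0, 0],
)

```text
time_s: 23.92
ee_pos: [587.1, 196.3, 228.8]
ee_rot: [-179.8, 0.1, 78.1]
force: [-0.5, -0.4, -0.4]
gripper_width: 0.5
gripper_force: 0.0
```

```bash
python3 - <<'E'
from h import *
f=cams.grab_frame("side");a=cv2.imread("pics/s9.png");cv2.imwrite("pics/s11.png",f["color"])
for n,w in(("lower",(slice(170,245),slice(295,350))),("upper",(slice(142,190),slice(305,340)))):
  d=np.abs(cv2.GaussianBlur(f["color"],(3,3),0).astype(int)-cv2.GaussianBlur(a,(3,3),0))[w].max(2);print(n,d.mean(),d.max(),(d>10).sum())
for c in blobs(f,(312,150,43,55),(8,110,60),(30,255,255),3):print(len(c),c.min(0),c.max(0))
# near bottom corner + near side edge: grey profile rows across the plate's near/right edges
g=cv2.cvtColor(f["color"],cv2.COLOR_BGR2GRAY);ga=cv2.cvtColor(a,cv2.COLOR_BGR2GRAY)
for r in(200,210,216):print(r,g[r,330:352].tolist(),ga[r,330:352].tolist())
print(g[205:225,338].tolist(),ga[205:225,338].tolist())
E
```

```text
lower 0.8722424242424243 13 4
upper 1.4976190476190476 15 8
16 [326 187] [333 191]
13 [333 159] [338 162]
200 [59, 59, 59, 60, 59, 59, 60, 58, 59, 58, 59, 57, 60, 59, 63, 64, 65, 76, 123, 133, 133, 130] [59, 58, 59, 59, 58, 58, 57, 58, 56, 58, 57, 59, 59, 58, 64, 64, 65, 77, 122, 132, 131, 132]
210 [55, 56, 56, 56, 58, 59, 59, 59, 59, 59, 59, 60, 64, 67, 66, 74, 121, 131, 132, 134, 134, 132] [55, 55, 57, 57, 57, 59, 58, 60, 59, 60, 60, 60, 65, 65, 66, 73, 120, 132, 133, 133, 133, 132]
216 [55, 57, 56, 56, 56, 56, 56, 58, 59, 58, 63, 66, 66, 67, 80, 120, 129, 130, 130, 131, 131, 130] [55, 55, 56, 56, 56, 56, 57, 55, 57, 58, 62, 65, 65, 66, 78, 120, 129, 130, 131, 131, 131, 129]
[57, 58, 58, 58, 60, 59, 59, 60, 59, 59, 59, 59, 56, 56, 60, 66, 68, 66, 67, 67] [59, 59, 58, 57, 58, 59, 59, 59, 58, 58, 58, 57, 58, 57, 59, 65, 67, 67, 65, 65]
```

```bash
python3 -c "
from workcell import env
print(env.job_done())"
```

```text
the job is handed in; nothing more can be done
None
```

I handed the job in at about 24 s: the cover hangs right way up on both pins and looks flush against the box, and the gripper was clear of it. The judge's result isn't shown, and I didn't re-check the blank or the loose items after the lift.

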